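# Swap the failed contactor under its clip-on blocks

## Task

The contactor on the rail of the exercise board has failed: take its two clip-on blocks off and lay both aside on the rubber mat, then stand the failed contactor in the empty grey returns tray, set the new one from the carton squarely down over the rail in its place, and put the two blocks back on top of it, each on the side where it was. Set everything down rather than dropping it, and leave the multimeter and the pliers where they lie.

Things in the scene. Friction and masses are not known exactly. Their poses are not given: they have to be found in the camera images.
- aux_c (a point): Auxiliary contact block, light grey, 44 long (x) x 18 wide (y) x 42 mm high, the lower clip-on block: raised middle 26 mm long, ends 34 mm high with two small screws each. 0.05 kg. At the start on the left or right half of the failed contactor's top; only its weight holds it: lift straight off, gripped end to end. Point: its centre, 21 mm above its underside; z up; either way round is the same.
- timer_c (a point): Timer block, light grey, 44 long (x) x 18 wide (y) x 56 mm high, the taller clip-on block, with a round dark dial (3.5 mm) on its flat top. 0.06 kg. Stands by its weight on the other half of the contactor: the blocks are parallel, centres 32 mm apart, 14 mm gap, so grip end to end. Point: its centre, 28 mm above its underside; z up; either way round is the same.
- old_c (a point): Failed contactor, black, on the rail; 104 long (x) x 60 wide (y) x 96 mm high, 0.55 kg. Base 56 mm high; raised front (middle 50 mm of x, full width) up to 96 mm. Grip the front across its 50 mm: fingers come down over the 27 mm terminal steps (ribs up to 60 mm). Blocks stand on its top at x = 0, y = +-16 mm. Lift straight up. Point: its centre, 48 mm above its feet; z up. Scorched at one end.
- new_c (a point): New contactor, same shape and mass, clean terminals, upright in the carton. A groove along y in its underside, 43 mm wide, 6.5 mm deep, bevelled mouth, goes straight down over the rail until it rests on the rail's top; its weight holds it. Point: its centre, 48 mm above its feet, so 41.5 mm above the rail's top when seated; x along its length, z up; either end may face either way.
- rail_seat (a point): The contactor's place on the steel rail (35 mm wide, along y) of the blue-framed board; contactor length along x. Point: on the rail's top, 29.5 mm above the table, midway between two fixed light grey neighbours 78 mm apart (9 mm free each side), up to 87 mm (+y) and 77 mm (-y) above the rail's top. Behind: duct (33 mm above the rail's top) from x = 83 mm, motor from x = 195 mm, 0.22 m high.
- mat: Black rubber mat, fixed flat on the table, 140 (x) x 110 (y) x 4 mm: the side area for the two blocks. Origin: centre of its underside, on the table.
- returns: Empty grey plastic returns tray, fixed on the table, outside 140 (x) x 110 (y) x 30 mm high, walls and floor 4 mm. Origin: centre of its underside. A contactor stands in it upright, its length along x.
- carton: Open cardboard carton, fixed on the table, 132 (x) x 92 (y) x 40 mm high, walls and floor 4 mm, two flaps folded out; the new contactor stands in it at the start, length along x. Origin: centre of its underside.
- meter_c (a point): Multimeter, dark grey with a light face, 140 x 72 x 32 mm, lying on the table beside the board; leave it alone. Point: its centre.
- pliers_c (a point): Pliers with red handles, about 130 mm long and 45 mm over the handles, lying on the front part of the board; leave them alone. Point: the middle of their length, 8 mm up.
Mind the look-alikes: they are no part of the job. What is shaped like the returns but red or yellow is not meant.

How it is judged (in metres and radians):
On the way, in this order (a step that is already met when the one before it is completed fails the run):
1. both blocks lie released on the rubber mat (x of aux_c in the frame of mat between -0.07 and 0.07 m and y of aux_c in the frame of mat between -0.055 and 0.055 m and z of aux_c in the frame of mat between 0.004 and 0.04 m and linear speed of each of aux, timer below 0.03 m/s and contact force between the fingers and aux below 0.2 N and x of timer_c in the frame of mat between -0.07 and 0.07 m and y of timer_c in the frame of mat between -0.055 and 0.055 m and z of timer_c in the frame of mat between 0.004 and 0.04 m and contact force between the fingers and timer below 0.2 N), for 0.2 s.
2. the failed contactor stands in the returns tray (x of old_c in the frame of returns between -0.055 and 0.055 m and y of old_c in the frame of returns between -0.04 and 0.04 m and z of old_c in the frame of returns between 0.046 and 0.058 m and angle between old_c's own z axis and vertical below 0.15 rad and linear speed of old below 0.03 m/s and contact force between the fingers and old below 0.2 N), for 0.2 s.
3. the new contactor sits on the rail (x of new_c in the frame of rail_seat between -0.009 and 0.009 m and y of new_c in the frame of rail_seat between -0.014 and 0.014 m and z of new_c in the frame of rail_seat between 0.0375 and 0.0455 m and angle between new_c's own z axis and vertical below 0.08 rad and angle between the x axis of new_c and the x axis of rail_seat, either way round below 0.2 rad and linear speed of new below 0.03 m/s and contact force between the fingers and new below 0.2 N), for 0.2 s.
At the end, for the whole second after the job is handed in: Failed contactor upright on the floor of the returns tray; new one down over the rail (4 mm in height, 9 across, 14 along, 0.2 rad); each block upright on the new one, within 15 mm of where it began, 0.25 rad of parallel; all released and at rest (x of old_c in the frame of returns between -0.055 and 0.055 m and y of old_c in the frame of returns between -0.04 and 0.04 m and z of old_c in the frame of returns between 0.046 and 0.058 m and angle between old_c's own z axis and vertical below 0.15 rad and x of new_c in the frame of rail_seat between -0.009 and 0.009 m and y of new_c in the frame of rail_seat between -0.014 and 0.014 m and z of new_c in the frame of rail_seat between 0.0375 and 0.0455 m and angle between new_c's own z axis and vertical below 0.08 rad and angle between the x axis of new_c and the x axis of rail_seat, either way round below 0.2 rad and distance of each of aux_c, timer_c from where it was at the start of the episode below 0.015 m and z of aux_c in the frame of new_c between 0.065 and 0.073 m and angle between each of aux_c, timer_c's own z axis and vertical below 0.12 rad and angle between the x axis of each of aux_c, timer_c and the x axis of new_c, either way round below 0.25 rad and z of timer_c in the frame of new_c between 0.072 and 0.08 m and linear speed of each of aux, timer, old, new below 0.02 m/s); the robot touches nothing.
It fails at once if a contactor is dropped (falls freely for more than about 2.5 cm) ((linear speed of old above 0.7 m/s and contact force between each of the arm, the fingers and old below 0.05 N) or (linear speed of new above 0.7 m/s and contact force between each of the arm, the fingers and new below 0.05 N)).
It fails at once if a block is dropped (falls freely for more than about 2.5 cm) ((linear speed of aux above 0.7 m/s and contact force between each of the arm, the fingers and aux below 0.05 N) or (linear speed of timer above 0.7 m/s and contact force between each of the arm, the fingers and timer below 0.05 N)).
It fails at once if the meter moved more than 3 cm (distance of meter_c from where it was at the start of the episode above 0.03 m).
It fails at once if the pliers moved more than 3 cm (distance of pliers_c from where it was at the start of the episode above 0.03 m).
It also fails if it takes over 138 s, if anything falls off the work surface, if the arm or the gripper's body presses on something with over 40 N, if the wrist force passes 120 N, or if a joint passes its speed limit or range.

## Robot

A 7-joint arm with a two-finger parallel gripper is mounted at the origin on the work surface. World frame = base frame: x ahead of the robot, y to its left, z up, the work surface at z = 0. Lengths are in mm, angles in degrees, forces in N, time in s.
With the tool pointing down it reaches from about 425 to 925 mm from the base axis. Payload 6.8 kg.
Tool frame: the origin (TCP) lies on the front face of the gripper's body, between the roots of the fingers; the fingertips stand 73 mm ahead of it and the grasp point (between the pads) lies env.pinch_z ahead of it (env.pinch_z is the distance from the TCP to the grasp point, in mm); y points along the fingers, x is the direction in which the jaws open and shut, and the axes are right-handed (so a half turn about y gives the same grasp; the last joint's range is limited). The gripper opens to 85 mm and grips with 20 to 120 N. Pads are 22 mm wide; open, the fingers measure 114 mm over their backs; the gripper's body (76 mm by 85 mm) begins 54 mm behind the grasp point. The pads swing forward as they close: fully open they stand 13 mm farther back than shut.
Start: joints at [-74.834, 27.33, 1.283, 89.118, -0.659, 63.558, -4.761], TCP at [245.849, 628.652, 303.908] pointing down, gripper open.
Joint ranges: [-169.35, 169.35], [-19.33, 120.38], [-80.79, 83.38], [13.8, 139.57], [-78.32, 258.32], [9.67, 109.79], [-169.56, 169.56]. Speed limits (degrees/s): [136.94, 136.94, 180, 180, 180, 180, 180].

## Interface

Orientations are given as [roll, pitch, yaw] about the fixed x, y, z axes, in that order (R = Rz(yaw) Ry(pitch) Rx(roll)).
In Python, from station import observe, cams, env gives the robot as it stands.
- The arm moves only by the shell command python3 -m handwheel 'ROWS' [OPENING] [FORCE]. ROWS is JSON, a list that holds one entry, the list of rows, each a list of 6 numbers: the shift along the tool's x, y, z in mm, then the turn, a rotation vector about the tool's x, y, z in degrees. In form: [[[tx, ty, tz, ax, ay, az], ...]]. A call has 1 to 20 rows; each row is the pose to reach, as a shift and turn from the pose commanded when the call began, along the tool's axes at that moment; what a row does not reach only later rows make up. A row lasts 1/12 s, in which the tool goes at most 41.7 mm and 7.16 degrees, less where a joint would pass 70% of its speed; a pose out of reach is approached as far as the arm can. A call with a gripper value outside its range is refused whole. OPENING is the finger opening in mm, from 0 to 85.4, set as the call begins (- or left out, the last holds). The fingers move at their own pace and stop on an object; FORCE is the grip in N (left out, the last holds). Time passes only in rows, so rows that repeat a pose let the fingers close. It gives the time, the measured TCP pose, the force and the opening at its end, in the units of the state.
- observe(): the state, without advancing time (a new reading comes with each control period).
- cams.get_image(name): name is "side" or "top" or "wrist"; returns the picture (480x640x3 uint8, red, green, blue); there is no depth.
- cams.camera_model(name): a dict with "fx", "fy", "cx", "cy" (pixels), "k1" (the pictures are not rectified: a ray, as slopes to the right and down, at radius r is drawn at 1 + k1 r^2 times it, then the intrinsics apply), "origin" and "rotation" of the camera in the world. Camera axes: x right, y down, z forward; pixel columns grow to the right and rows downward; lengths in mm; the calibration is good to about 2 mm. A picture is of the moment at which its call begins: read the wrist's pose just before it. camera_model takes no time and is no camera call; for the wrist camera it gives the pose at the moment of the call.
- env.sign_off(): hands the job in, once; it reports no verdict.
Trained networks look in the newest picture that a camera, given by its name, has taken for a name from the list of things; names that differ only in an ending like _2 or _b are one class to them, and where a whole thing is asked for, a point or a joint stands for the part that bears it (a point fixed in the world has none). Each returns a list of dicts, best first, with "p" (0 to 1); they miss things now and then, are a little off and sometimes report something else, mostly with a low value. They report only what shows in the picture. A call takes as long as a camera call. They do not tell look-alikes from the thing itself.
- cams.recognise(camera, name): "location" ([column, row] in pixels, amid what is visible of it).
The state is a dict: "time": time; "joint_pos": joint angles; "dq": joint speeds; "joint_torque": joint torques, N m; "ee_pos": TCP position; "tcp_rot": TCP orientation; "ft_force": force on the tool from outside, world axes, zero at the start; "torque": the same for the moment, N m; "grip_width": opening from 0.0 (shut) to 1.0 (fully open).
Only numpy, scipy, OpenCV 4.12 (cv2) and the standard library are available. Lean on these libraries where they do the work, as an engineer would, in place of code of your own. Each camera call takes 0.05 s, during which the arm holds its last target. There are 200 camera calls.

## Working session

There is one attempt and no reset: what is moved stays moved. The work goes in short steps, Python scripts to look and compute and a shell command to move; the robot and the scene stay as the last step left them, time stands still between calls to the robot, and variables do not carry over. Pictures are saved under pics/ and viewed, about 12 in all and at most 16, crops included, and the job is handed in when it is done.

```bash
ls; mkdir -p pics; python3 - <<'E'
from station import observe, cams, env
import cv2
s=observe(); print(s, env.pinch_z)
for n in ("top","side"):
    im=cams.get_image(n); cv2.imwrite(f"pics/{n}0.png",im[:,:,::-1])
    print(n,cams.camera_model(n))
    for t in ("aux_c","timer_c","old_c","new_c","rail_seat","mat","returns","carton","meter_c","pliers_c"):
        try: print(t,[(d["location"],round(d["p"],2)) for d in cams.recognise(n,t)][:3])
        except Exception as e: print(t,e)
E
```

```text
pics
{'time': 0.0, 'joint_pos': array([-74.8351455 ,  27.37729622,   1.2784764 ,  89.17832789,
        -0.66012556,  63.5582687 ,  -4.76128445]), 'dq': array([-0.05721153,  0.12571808,  0.00271073,  0.04660368, -0.08873877,
        0.03361597,  0.02999394]), 'joint_torque': array([ 3.47558835e-04, -5.96452045e+01,  1.60772469e+00, -2.81194192e+01,
        1.23525076e-02,  9.33622301e-03,  2.16423837e-05]), 'ee_pos': array([245.65424804, 628.21480203, 302.90739909]), 'tcp_rot': array([-90.00620251,   0.10641377,  68.64347912]), 'ft_force': array([-0.1519114 ,  0.09703909,  0.08580592]), 'torque': array([ 0.02611509, -0.00625746, -0.01621903]), 'grip_width': 0.9985735759954126} 53.900000000000006
top {'fx': 503.74224012333093, 'fy': 503.74224012333093, 'cx': 321.8387884336202, 'cy': 237.99782958266903, 'k1': -0.139365542496078, 'origin': array([ 230.37071917,   76.07556201, 1506.95581567]), 'rotation': array([-171.22307543,    0.64636518,  -90.63651927])}
aux_c [([364.0, 187.1], 0.69), ([355.4, 207.2], 0.46), ([335.6, 238.3], 0.35)]
timer_c [([350.5, 191.1], 0.5)]
old_c [([356.9, 203.3
[... 243 characters left out ...]
ter_c [([465.8, 200.8], 0.57)]
pliers_c [([333.4, 245.1], 0.76)]
side {'fx': 530.6479602128635, 'fy': 530.6479602128635, 'cx': 324.86414124318964, 'cy': 248.97811133889445, 'k1': 0.02917281386940855, 'origin': array([  97.34834483, -898.45399904, 1184.43348366]), 'rotation': array([-135.13694024,    0.5150274 ,  -18.77625752])}
aux_c [([388.2, 263.5], 0.78)]
timer_c [([385.4, 252.3], 0.75)]
old_c [([381.8, 278.9], 0.97)]
new_c [([381.0, 276.6], 0.73), ([377.2, 399.4], 0.57)]
rail_seat [([421.0, 287.8], 0.65)]
mat [([344.9, 217.8], 0.66)]
returns [([349.2, 173.7], 0.71), ([295.7, 221.8], 0.69), ([231.3, 243.8], 0.67)]
carton [([378.5, 419.1], 0.71)]
meter_c []
pliers_c [([336.7, 280.8], 0.7)]
```

View images.

View pics/top0.png

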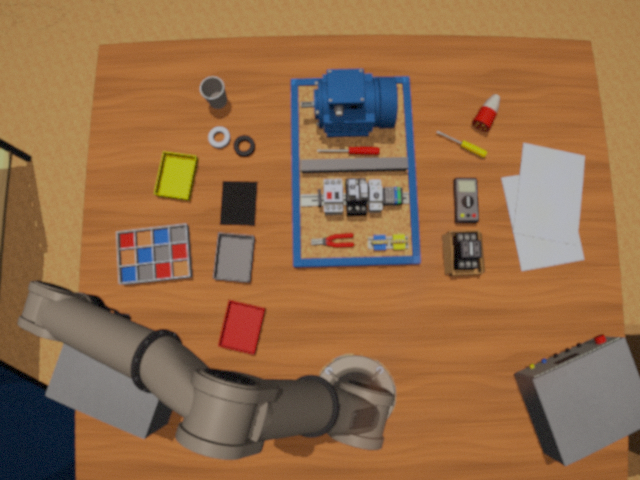

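View pics/side0.png

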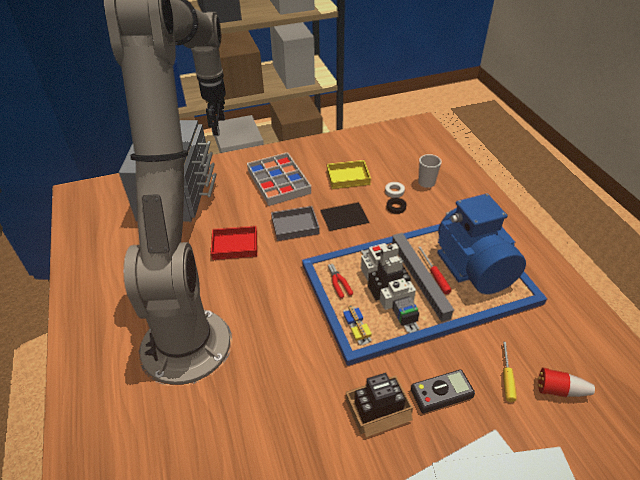

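```bash
cat > h.py <<'E'
import numpy as np, cv2
from scipy.spatial.transform import Rotation as Ro
from station import observe, cams, env
def rot(a): return Ro.from_euler('xyz',a,degrees=True).as_matrix()
def KD(m): return np.array([[m["fx"],0,m["cx"]],[0,m["fy"],m["cy"]],[0,0,1]]),np.array([m["k1"],0,0,0.])
def pix(m,uv,z):
    K,D=KD(m); p=cv2.undistortPoints(np.array([[uv]],float),K,D)[0,0]
    d=rot(m["rotation"])@[p[0],p[1],1]; o=np.array(m["origin"]); return o+d*(z-o[2])/d[2]
def proj(m,P):
    K,D=KD(m); c=(np.atleast_2d(P)-m["origin"])@rot(m["rotation"])
    return cv2.projectPoints(c,np.zeros(3),np.zeros(3),K,D)[0][:,0]
def go(target,yaw):
    """tool shift (mm) and turn (deg about tool axes) to reach TCP target with y down, tool x at yaw"""
    s=observe(); R=rot(s["tcp_rot"]); T=rot([-90,0,yaw])
    return (R.T@(np.array(target)-s["ee_pos"])).round(1), Ro.from_matrix(R.T@T).as_rotvec(degrees=True).round(2)
E
python3 - <<'E'
from h import *
m=cams.camera_model("top"); ms=cams.camera_model("side")
im=cv2.imread("pics/top0.png"); 
c=im[150:280,285:425]; cv2.imwrite("pics/c1.png",cv2.resize(c,None,fx=5.5,fy=4.6*1,interpolation=cv2.INTER_CUBIC) if 0 else cv2.resize(c,None,fx=4.5,fy=4.5,interpolation=cv2.INTER_CUBIC))
for n,uv,z in [("mat",(239,203.5),4),("returns",(235,258.5),30),("carton",(465,254),40),("newtop",(466,250),96),("board_tl",(293,78),10),("board_br",(417,263),10),("board_bl",(294,264),10),("seat",(357,200),126)]: print(n,pix(m,uv,z).round(1))
for n,uv,z in [("mat",(345,216.5),4),("returns",(295.5,222),30),("newtop",(381,383),96),("oldtop",(385,262),126)]: print("side",n,pix(ms,uv,z).round(1))
E
```

```text
mat [573.1 343.7   4. ]
returns [400.4 348.5  30. ]
carton [ 403.7 -332.7   40. ]
newtop [ 408.5 -320.6   96. ]
board_tl [983.3 177.3  10. ]
board_br [ 382.3 -193.6   10. ]
board_bl [384.2 174.4  10. ]
seat [550.5 -10.7 126. ]
side mat [578.2 340.    4. ]
side returns [407.3 340.7  30. ]
side newtop [ 418.6 -325.3   96. ]
side oldtop [ 5.669e+02 -2.000e-01  1.260e+02]
```

View pics/c1.png

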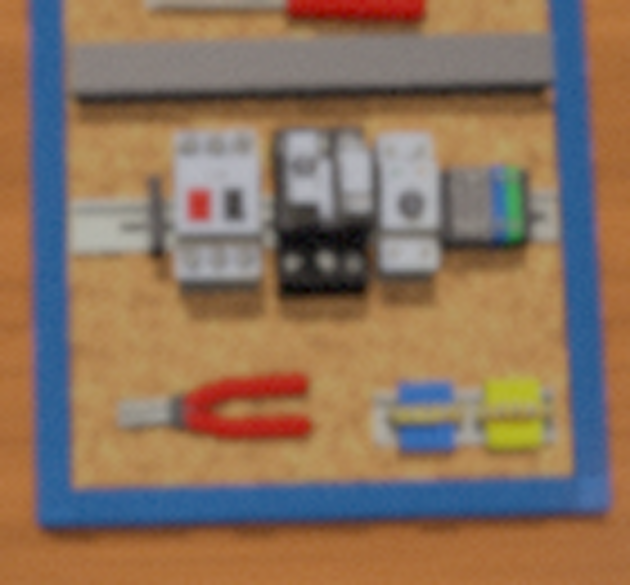

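```bash
python3 - <<'E'
from h import *
s=observe(); m=cams.camera_model("wrist"); R=rot(s["tcp_rot"])
print({k:m[k] for k in ("fx","cx","cy","k1")}, R.T@(m["origin"]-s["ee_pos"]), (R.T@rot(m["rotation"])).round(3))
print(go([540,0,400],0))
E
```

```text
{'fx': 330.632402025304, 'cx': 321.03091101551865, 'cy': 242.07153332360662, 'k1': -0.058057684301135594} [ -0.09912833 -69.76827765  71.77883834] [[ 1.    -0.     0.   ]
 [-0.    -0.281  0.96 ]
 [-0.    -0.96  -0.281]]
(array([-478.3,  -96.1, -502.9]), array([ 0.  , 68.64,  0.  ]))
```

```bash
R='[-478,-96,-503,0,68.6,0]'; python3 -m handwheel '[[[-30,-6,-30,0,4,0],[-60,-12,-60,0,8,0],[-478,-96,-503,0,68.6,0],[-478,-96,-503,0,68.6,0],[-478,-96,-503,0,68.6,0],[-478,-96,-503,0,68.6,0],[-478,-96,-503,0,68.6,0],[-478,-96,-503,0,68.6,0],[-478,-96,-503,0,68.6,0],[-478,-96,-503,0,68.6,0],[-478,-96,-503,0,68.6,0],[-478,-96,-503,0,68.6,0],[-478,-96,-503,0,68.6,0],[-478,-96,-503,0,68.6,0],[-478,-96,-503,0,68.6,0],[-478,-96,-503,0,68.6,0],[-478,-96,-503,0,68.6,0],[-478,-96,-503,0,68.6,0],[-478,-96,-503,0,68.6,0],[-478,-96,-503,0,68.6,0]]]' 85; python3 - <<'E'
from h import *
s=observe(); print(s["ee_pos"],s["tcp_rot"],s["joint_pos"].round(1))
m=cams.camera_model("wrist"); cv2.imwrite("pics/w1.png",cams.get_image("wrist")[:,:,::-1])
import pickle; pickle.dump(m,open("w1.pkl","wb"))
for t in ("aux_c","timer_c","old_c","rail_seat","pliers_c"): print(t,[(d["location"],round(d["p"],2)) for d in cams.recognise("wrist",t)][:3])
E
```

```text
time: 2.77
ee_pos: [540.0, 0.9, 399.7]
tcp_rot: [-90.0, 0.0, 0.1]
ft_force: [-0.2, 0.3, -0.5]
grip_width: 0.998
[539.96157819   0.91838654 399.66045411] [-8.99688332e+01  3.00038123e-02  5.21552204e-02] [-36.3  10.5  34.7 102.4  -6.4  69.1   0.3]
aux_c [([359.4, 247.2], 0.69)]
timer_c [([255.1, 161.8], 0.46)]
old_c [([336.5, 206.4], 0.94)]
rail_seat [([429.2, 184.7], 0.65), ([251.2, 162.0], 0.51)]
pliers_c [([253.2, 164.3], 0.75), ([248.7, 377.4], 0.42), ([428.9, 185.2], 0.28)]
```

View pics/w1.png

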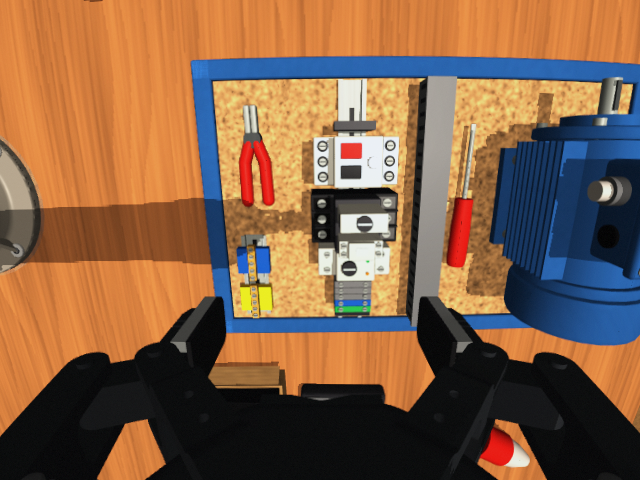

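```bash
python3 - <<'E'
from h import *
im=cv2.imread("pics/w1.png"); cv2.imwrite("pics/w1c.png",cv2.resize(im[130:290,300:420],None,fx=5,fy=5,interpolation=cv2.INTER_CUBIC)[100:700])
E
```

```text
(no output)
```

View pics/w1c.png

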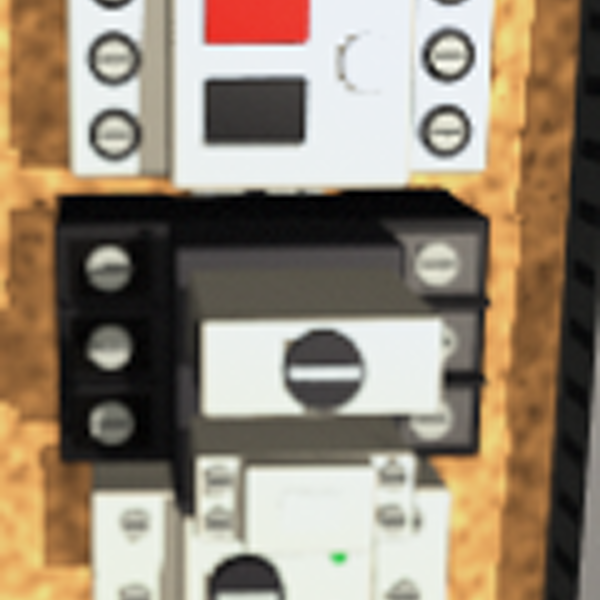

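```bash
python3 - <<'E'
from h import *
import pickle; m=pickle.load(open("w1.pkl","rb"))
f=lambda x,y,z: pix(m,(300+x/5-.4,130+(y+100)/5-.4),z).round(1)
for n,x,y,z in [("tTL",202,320,175),("tTR",440,317,175),("tBL",203,415,175),("tBR",442,413,175),("aux screws L1",217,480,153),("L2",217,520,153),("R1",393,470,153),("R2",393,517,153),("auxmidTL",247,465,161),("auxmidTR",373,463,161),("old L screws",108,268,83),("",110,424,83),("R screws",437,264,83),("nbr +y TL front edge",175,187,115),("",408,187,115)]: print(n,f(x,y,z))
E
```

```text
tTL [556.8  13.2 175. ]
tTR [600.   13.8 175. ]
tBL [557.2  -4.6 175. ]
tBR [601.3  -4.2 175. ]
aux screws L1 [561.6 -23.8 153. ]
L2 [561.7 -32.2 153. ]
R1 [596.8 -21.7 153. ]
R2 [597.3 -31.6 153. ]
auxmidTL [566.8 -18.3 161. ]
auxmidTR [591.4 -17.9 161. ]
old L screws [539.7   7.1  83. ]
 [540.2 -30.9  83. ]
R screws [617.4   8.2  83. ]
nbr +y TL front edge [554.  30. 115.]
 [603.8  30.1 115. ]
```

```bash
python3 -m handwheel '[[[13,40,1,0,0,0],[26,80,2,0,0,0],[39,120,4,0,-0.6,0],[39,145,4,0,-0.6,0],[39,160,4,0,-0.6,0],[39,170,4,0,-0.6,0],[39,180,4,0,-0.6,0],[39,190,4,0,-0.6,0],[39,196,4,0,-0.6,0],[39,196,4,0,-0.6,0],[39,196,4,0,-0.6,0]]]' 64; python3 -m handwheel '[[[0,0,0,0,0,0],[0,0,0,0,0,0],[0,0,0,0,0,0],[0,0,0,0,0,0],[0,0,0,0,0,0],[0,0,0,0,0,0]]]' 38 25; python3 - <<'E'
from h import *
cv2.imwrite("pics/w2.png",cams.get_image("wrist")[:,:,::-1]);s=observe();print(s["ee_pos"],s["grip_width"])
E
```

```text
time: 3.98
ee_pos: [579.4, 4.3, 204.3]
tcp_rot: [-90.0, -0.0, 0.6]
ft_force: [-0.2, 0.6, 0.7]
grip_width: 0.75
time: 4.48
ee_pos: [579.7, 4.3, 204.8]
tcp_rot: [-90.0, -0.1, 0.6]
ft_force: [-2.0, -0.5, 6.4]
grip_width: 0.512
[579.6912899    4.30518497 204.81977371] 0.5158764321673008
```

View pics/w2.png

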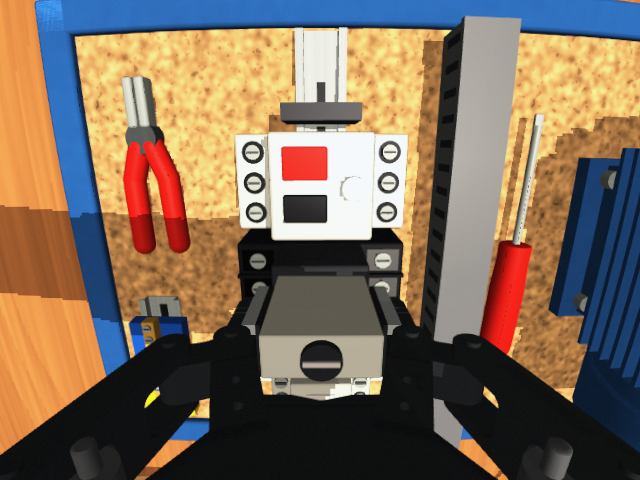

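```bash
python3 -m handwheel '[[[0,-5,0,0,0,0],[0,-20,0,0,0,0],[0,-50,0,0,0,0],[0,-85,5,0,0,0],[0,-110,25,0,0,0],[-1,-110,60,0,0,0],[-2,-110,100,0,0,0],[-3,-110,140,0,0,0],[-4,-110,180,0,0,0],[-4,-110,220,0,0,0],[-4,-110,260,0,0,0],[-4,-110,295,0,0,0],[-4,-110,320,0,0,0],[-4,-110,330,0,0,0],[-4,-110,330,0,0,0]]]' ; python3 - <<'E'
from h import *
import pickle
m=cams.camera_model("wrist"); cv2.imwrite("pics/w3.png",cams.get_image("wrist")[:,:,::-1]);s=observe();print(s["ee_pos"],s["grip_width"]); pickle.dump(m,open("w3.pkl","wb"))
E
```

```text
time: 5.78
ee_pos: [570.4, 337.7, 313.3]
tcp_rot: [-90.0, 0.0, 0.9]
ft_force: [0.1, 0.4, -0.8]
grip_width: 0.508
[571.13363743 334.61909845 313.55154806] 0.5129299558655817
```

View pics/w3.png

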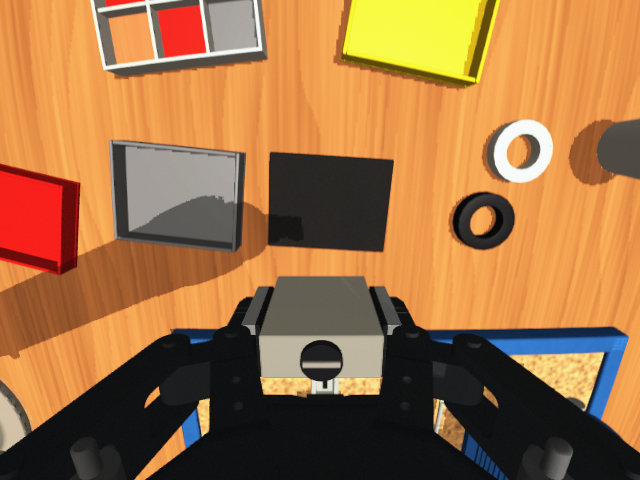

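```bash
python3 - <<'E'
from h import *
import pickle; m=pickle.load(open("w3.pkl","rb"))
print(observe()["ee_pos"])
for z,c in ((4,[(270,152),(393,160),(383,251),(268,244)]),(30,[(111,141),(245,153),(240,251),(115,240)])):
    P=np.array([pix(m,u,z) for u in c]); print(P.round(1).tolist(),P.mean(0).round(1))
    print([np.linalg.norm(P[i]-P[(i+1)%4]).round(1) for i in range(4)], [np.degrees(np.arctan2(*(P[b]-P[a])[1::-1])).round(1) for a,b in((0,1),(3,2))])
E
```

```text
[571.13363743 334.61909845 313.55154806]
[[512.0, 401.7, 4.0], [649.5, 395.3, 4.0], [645.4, 288.2, 4.0], [506.9, 294.8, 4.0]] [578.5 345.    4. ]
[np.float64(137.7), np.float64(107.2), np.float64(138.6), np.float64(107.0)] [np.float64(-2.7), np.float64(-2.7)]
[[347.8, 413.0, 30.0], [489.8, 400.9, 30.0], [479.3, 293.9, 30.0], [335.8, 304.5, 30.0]] [413.2 353.1  30. ]
[np.float64(142.6), np.float64(107.6), np.float64(143.8), np.float64(109.1)] [np.float64(-4.8), np.float64(-4.2)]
```

```bash
python3 -m handwheel '[[[3,30,20,0,0,0],[4,65,34,0,0,0],[4,105,34,0,0,0],[4,145,34,0,0,0],[4,180,34,0,0,0],[4,200,34,0,0,0],[4,210,34,0,0,0],[4,216,34,0,0,0],[4,220,34,0,0,0],[4,222,34,0,0,0],[4,223,34,0,0,0],[4,223,34,0,0,0]]]'; python3 -c "
from h import *
s=observe();print(s['ee_pos'],s['tcp_rot'],s['ft_force'])"
```

```text
time: 6.83
ee_pos: [575.8, 368.5, 92.2]
tcp_rot: [-89.9, -0.1, 0.6]
ft_force: [0.6, -0.5, -0.3]
grip_width: 0.51
[575.78804017 368.5408168   92.18542754] [-89.92920552  -0.09252151   0.63511852] [ 0.55295014 -0.47460345 -0.32474446]
```

```bash
python3 -m handwheel '[[[0,1,0,0,0,0],[0,2,0,0,0,0],[0,2.5,0,0,0,0],[0,2.5,0,0,0,0]]]'; python3 -m handwheel '[[[0,0,0,0,0,0],[0,0,0,0,0,0],[0,0,0,0,0,0],[0,0,0,0,0,0]]]' 64
```

```text
time: 7.17
ee_pos: [575.5, 368.7, 89.9]
tcp_rot: [-89.9, -0.0, 0.6]
ft_force: [-2.6, -2.1, 7.2]
grip_width: 0.513
time: 7.5
ee_pos: [575.1, 368.3, 88.3]
tcp_rot: [-90.0, 0.0, 0.6]
ft_force: [0.2, 0.6, 0.1]
grip_width: 0.749
```

```bash
python3 -m handwheel '[[[0,-20,0,0,0,0],[0,-60,0,0,0,0],[0,-100,0,0,0,0],[0,-140,-5,0,0,0],[0,-165,-30,0,0,0],[0,-165,-70,0,0,0],[0,-165,-110,0,0,0],[0,-165,-150,0,0,0],[0,-165,-190,0,0,0],[0,-165,-230,0,0,0],[0,-165,-270,0,0,0],[0,-165,-310,0,0,0],[0,-165,-350,0,0,0],[0,-165,-385,0,0,0],[0,-165,-396,0,0,0],[0,-155,-396,0,0,0],[0,-145,-396,0,0,0],[0,-145,-396,0,0,0],[0,-145,-396,0,0,0]]]'; python3 - <<'E'
from h import *
print(go([579,-27.4,196],0.6))
E
```

```text
time: 9.08
ee_pos: [579.1, -25.2, 231.9]
tcp_rot: [-90.0, 0.2, 0.8]
ft_force: [0.4, 0.1, 0.7]
grip_width: 0.756
(array([ 0. , 35.9, -2.2]), array([-0.03,  0.24, -0.15]))
```

```bash
python3 -m handwheel '[[[0,12,0,0,0,0],[0,24,0,0,0,0],[0,33,0,0,0,0],[0,37,0,0,0,0],[0,37,0,0,0,0],[0,37,0,0,0,0]]]'; python3 -m handwheel '[[[0,0,0,0,0,0],[0,0,0,0,0,0],[0,0,0,0,0,0],[0,0,0,0,0,0],[0,0,0,0,0,0],[0,0,0,0,0,0]]]' 38 25; python3 - <<'E'
from h import *
cv2.imwrite("pics/w4.png",cams.get_image("wrist")[:,:,::-1]);s=observe();print(s["ee_pos"],s["grip_width"]*85.4,s["ft_force"])
E
```

```text
time: 9.58
ee_pos: [579.5, -27.8, 196.0]
tcp_rot: [-90.0, 0.0, 0.6]
ft_force: [0.6, -0.6, 0.4]
grip_width: 0.753
time: 10.08
ee_pos: [579.9, -27.8, 197.0]
tcp_rot: [-90.0, -0.1, 0.6]
ft_force: [-0.3, 0.4, 5.9]
grip_width: 0.504
[579.92833183 -27.83151836 196.96054162] 43.6924327241633 [-0.27292844 -0.9117464   6.28737272]
```

View pics/w4.png

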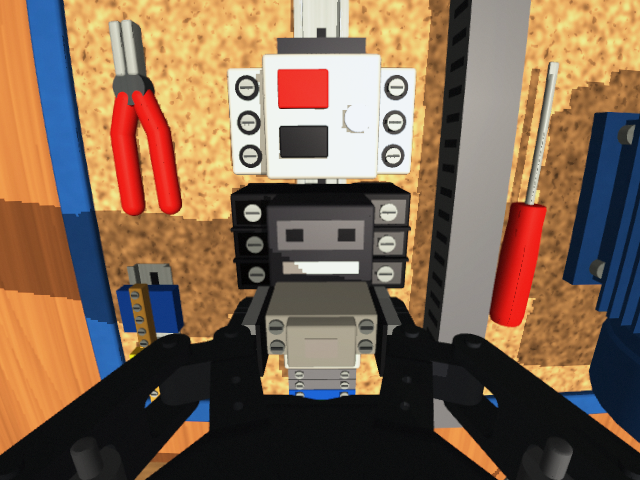

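```bash
python3 -m handwheel '[[[0,-5,0,0,0,0],[0,-20,0,0,0,0],[0,-55,0,0,0,0],[0,-90,10,0,0,0],[0,-95,45,0,0,0],[0,-95,85,0,0,0],[0,-95,125,0,0,0],[0,-95,165,0,0,0],[0,-95,205,0,0,0],[0,-95,245,0,0,0],[0,-95,285,0,0,0],[0,-95,315,0,0,0],[0,-85,340,0,0,0],[0,-60,350,0,0,0],[0,-25,350,0,0,0],[0,10,350,0,0,0],[0,45,350,0,0,0],[0,75,350,0,0,0],[0,95,350,0,0,0],[0,105,350,0,0,0]]]';  python3 -m handwheel '[[[0,3,0,0,0,0],[0,5,0,0,0,0],[0,6,0,0,0,0],[0,6,0,0,0,0],[0,6,0,0,0,0]]]'
```

```text
time: 11.8
ee_pos: [573.6, 321.5, 87.8]
tcp_rot: [-90.2, 0.3, 0.7]
ft_force: [-0.7, -0.9, 0.4]
grip_width: 0.512
time: 12.22
ee_pos: [576.3, 322.7, 86.8]
tcp_rot: [-89.9, -0.1, 0.6]
ft_force: [-0.6, -0.1, 0.1]
grip_width: 0.51
```

```bash
python3 -m handwheel '[[[0,1.5,0,0,0,0],[0,3,0,0,0,0],[0,3.5,0,0,0,0],[0,3.5,0,0,0,0]]]'; python3 -m handwheel '[[[0,0.5,0,0,0,0],[0,1,0,0,0,0],[0,1,0,0,0,0]]]'
```

```text
time: 12.55
ee_pos: [575.6, 322.4, 82.0]
tcp_rot: [-90.0, -0.0, 0.6]
ft_force: [-1.7, -0.7, 0.8]
grip_width: 0.51
time: 12.8
ee_pos: [575.7, 322.3, 82.0]
tcp_rot: [-90.0, 0.0, 0.6]
ft_force: [-3.9, -1.0, 9.9]
grip_width: 0.513
```

```bash
python3 -m handwheel '[[[0,0,0,0,0,0],[0,0,0,0,0,0],[0,0,0,0,0,0],[0,0,0,0,0,0],[0,-15,0,0,0,0],[0,-45,0,0,0,0],[0,-85,0,0,0,0],[-10,-125,0,0,0,0],[-40,-165,0,0,0,0],[-75,-200,0,0,0,0],[-110,-225,0,0,0,0],[-140,-245,0,0,0,0],[-160,-250,0,0,0,0],[-165,-250,0,0,0,0],[-165,-250,0,0,0,0],[-165,-250,0,0,0,0],[-165,-250,0,0,0,0]]]' 64;  python3 - <<'E'
from h import *
import pickle
m=cams.camera_model("wrist"); cv2.imwrite("pics/w5.png",cams.get_image("wrist")[:,:,::-1]);s=observe();print(s["ee_pos"],s["tcp_rot"],s["joint_pos"].round(1)); pickle.dump(m,open("w5.pkl","wb"))
E
```

```text
time: 14.22
ee_pos: [411.6, 320.0, 330.7]
tcp_rot: [-90.0, -0.0, 0.6]
ft_force: [-0.8, 0.1, -0.2]
grip_width: 0.749
[411.72676427 319.87279443 330.4514923 ] [-9.00688286e+01 -9.18403602e-03  5.39470207e-01] [-69.1  11.8  28.4 109.7  -6.4  60.1 -37.4]
```

View pics/w5.png

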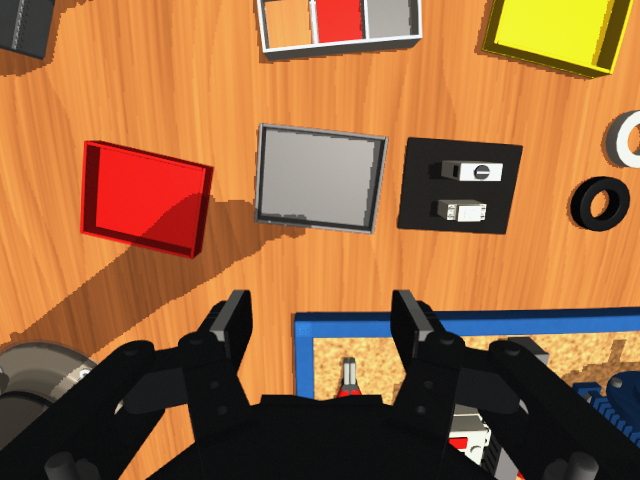

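```bash
python3 - <<'E'
from h import *
import pickle; m=pickle.load(open("w5.pkl","rb"))
for z,c in ((30,[(261,124),(388,137),(375,234),(255,223)]),(4,[(407,137),(522,146),(506,235),(398,228)]),(60,[(445,171)]),(46,[(439,210)])):
    P=np.array([pix(m,u,z) for u in c]); print(P.round(1).tolist(),P.mean(0).round(1))
    if len(c)==4: print([np.linalg.norm(P[i]-P[(i+1)%4]).round(1) for i in range(4)], [np.degrees(np.arctan2(*(P[b]-P[a])[1::-1])).round(1) for a,b in((0,1),(3,2))])
print(go([579.4,-11.5,240],0.6),pix(m,(472,172),60))
E
```

```text
[[346.6, 413.3, 30.0], [482.8, 401.2, 30.0], [474.4, 293.1, 30.0], [335.6, 304.9, 30.0]] [409.9 353.1  30. ]
[np.float64(136.7), np.float64(108.5), np.float64(139.3), np.float64(109.0)] [np.float64(-5.0), np.float64(-4.9)]
[[509.9, 402.3, 4.0], [648.3, 395.7, 4.0], [646.0, 286.6, 4.0], [507.1, 294.1, 4.0]] [577.8 344.7   4. ]
[np.float64(138.6), np.float64(109.1), np.float64(139.1), np.float64(108.2)] [np.float64(-2.8), np.float64(-3.1)]
[[537.5, 368.3, 60.0]] [537.5 368.3  60. ]
[[540.6, 325.2, 46.0]] [540.6 325.2  46. ]
(array([ 164.5,   90.9, -332.8]), array([ 0.07, -0.06,  0.01])) [565.7677858  367.84147014  60.        ]
```

```bash
python3 -m handwheel '[[[10,0,-20,0,0,0],[28,0,-56,0,0,0],[46,5,-93,0,0,0],[64,10,-130,0,0,0],[82,20,-167,0,0,0],[100,30,-204,0,0,0],[118,40,-241,0,0,0],[136,55,-278,0,0,0],[152,75,-308,0,0,0],[161,90,-326,0,0,0],[164.5,110,-333,0,0,0],[164.5,130,-333,0,0,0],[164.5,140,-333,0,0,0],[164.5,140,-333,0,0,0],[164.5,140,-333,0,0,0]]]' 70;  python3 - <<'E'
from h import *
import pickle
m=cams.camera_model("wrist"); cv2.imwrite("pics/w6.png",cams.get_image("wrist")[:,:,::-1]);s=observe();print(s["ee_pos"],s["tcp_rot"]); pickle.dump(m,open("w6.pkl","wb"))
print(go([579.4,-11.5,160],0.6))
E
```

```text
time: 15.52
ee_pos: [578.9, -10.9, 190.4]
tcp_rot: [-90.0, 0.1, 0.6]
ft_force: [0.0, 0.4, -0.2]
grip_width: 0.819
[579.33967306 -10.67626349 191.28370466] [-9.00178514e+01 -1.92051188e-02  6.53361272e-01]
(array([ 0. , 31.3, -0.8]), array([0.02, 0.05, 0.02]))
```

View pics/w6.png

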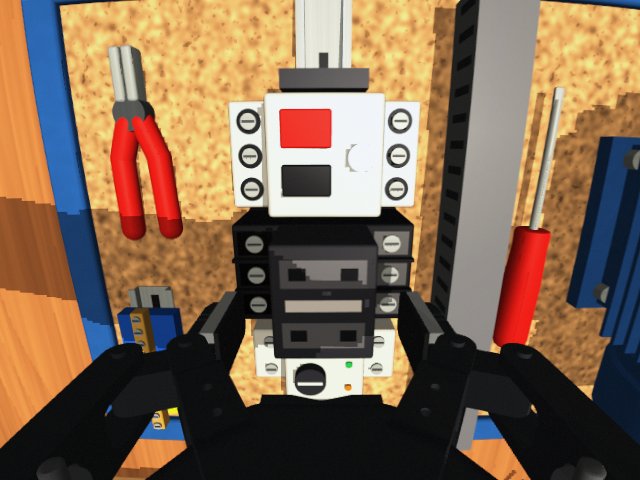

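```bash
python3 - <<'E'
from h import *
import pickle; m=pickle.load(open("w6.pkl","rb"))
for u in [(271,246),(376,246),(374,357),(275,357)]: print(pix(m,u,119).round(1))
E
python3 -m handwheel '[[[0,8,0,0,0,0],[0,17,0,0,0,0],[0,25,0,0,0,0],[0,30,0,0,0,0],[0,31,0,0,0,0],[0,31,0,0,0,0]]]'; python3 -m handwheel '[[[0,0,0,0,0,0],[0,0,0,0,0,0],[0,0,0,0,0,0],[0,0,0,0,0,0],[0,0,0,0,0,0],[0,0,0,0,0,0]]]' 42 60
```

```text
[555.8  17.1 119. ]
[602.8  17.7 119. ]
[605.3 -40.4 119. ]
[555.8 -41.  119. ]
time: 16.07
ee_pos: [578.5, -10.7, 159.4]
tcp_rot: [-90.0, 0.1, 0.6]
ft_force: [0.3, -0.1, -0.1]
grip_width: 0.821
time: 16.57
ee_pos: [579.4, -10.8, 160.5]
tcp_rot: [-90.0, -0.1, 0.6]
ft_force: [0.6, 0.1, 3.6]
grip_width: 0.576
```

```bash
python3 -m handwheel '[[[0,-3,0,0,0,0],[0,-8,0,0,0,0],[0,-16,0,0,0,0],[0,-26,0,0,0,0],[0,-42,0,0,0,0],[0,-62,0,0,0,0],[0,-85,0,0,0,0],[0,-108,0,0,0,0],[0,-125,0,0,0,0],[0,-132,0,0,0,0],[0,-132,0,0,0,0],[0,-132,0,0,0,0]]]'; python3 - <<'E'
from h import *
s=observe();print(s["ft_force"],s["grip_width"]*85.4)
print(go([410,353,160],0.6),go([410,353,160],-4))
E
```

```text
time: 17.57
ee_pos: [578.4, -10.5, 291.6]
tcp_rot: [-90.0, 0.0, 0.6]
ft_force: [0.4, 0.8, -5.9]
grip_width: 0.572
[ 0.41198226  0.8180647  -5.85812349] 48.832043009362145
(array([-164.2,  131.8,  365.4]), array([-0.02,  0.05, -0.03])) (array([-164.2,  131.8,  365.4]), array([-0.02,  4.65, -0.03]))
```

```bash
python3 -m handwheel '[[[-5,0,10,0,0,0],[-14,0,31,0,0,0],[-28,0,62,0,0,0],[-43,0,96,0,0,0],[-58,0,130,0,0,0],[-73,0,164,0,1,0],[-88,0,198,0,2,0],[-103,0,232,0,3,0],[-118,0,265,0,4,0],[-133,0,298,0,4.5,0],[-147,0,327,0,4.5,0],[-157,5,350,0,4.5,0],[-163,15,362,0,4.5,0],[-164,35,365.5,0,4.5,0],[-164,60,365.5,0,4.5,0],[-164,85,365.5,0,4.5,0],[-164,105,365.5,0,4.5,0],[-164,115,365.5,0,4.5,0],[-164,118,365.5,0,4.5,0],[-164,118,365.5,0,4.5,0]]]'; python3 - <<'E'
from h import *
import pickle
m=cams.camera_model("wrist"); cv2.imwrite("pics/w7.png",cams.get_image("wrist")[:,:,::-1]);s=observe();print(s["ee_pos"],s["tcp_rot"])
E
```

```text
time: 19.23
ee_pos: [410.5, 352.3, 173.0]
tcp_rot: [-90.1, 0.1, -3.9]
ft_force: [-0.4, 0.3, -5.6]
grip_width: 0.576
[411.07496642 352.76955006 174.05519074] [-9.00154816e+01 -9.96213690e-03 -3.89520755e+00]
```

View pics/w7.png

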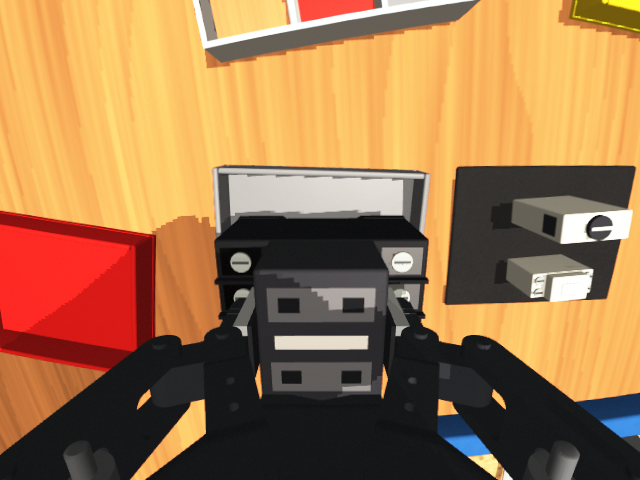

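```bash
python3 -m handwheel '[[[0,8,0,0,0,0],[0,16,0,0,0,0],[0,23,0,0,0,0],[0,27,0,0,0,0],[0,29,0,0,0,0],[0,30,0,0,0,0],[0,30,0,0,0,0]]]'; python3 -m handwheel '[[[0,1,0,0,0,0],[0,2,0,0,0,0],[0,2,0,0,0,0]]]'
```

```text
time: 19.87
ee_pos: [410.8, 352.9, 143.7]
tcp_rot: [-90.0, 0.0, -3.9]
ft_force: [-0.6, -0.9, -5.8]
grip_width: 0.574
time: 20.12
ee_pos: [410.8, 353.0, 141.9]
tcp_rot: [-90.0, -0.0, -3.9]
ft_force: [0.4, -0.3, -6.2]
grip_width: 0.576
```

```bash
python3 -m handwheel '[[[0,0.7,0,0,0,0],[0,1.4,0,0,0,0],[0,1.4,0,0,0,0]]]'
```

```text
time: 20.37
ee_pos: [411.1, 353.0, 141.5]
tcp_rot: [-90.0, 0.0, -3.9]
ft_force: [-1.7, -0.9, 5.1]
grip_width: 0.574
```

```bash
python3 -m handwheel '[[[0,0,0,0,0,0],[0,0,0,0,0,0],[0,0,0,0,0,0],[0,0,0,0,0,0],[0,0,0,0,0,0],[0,-10,0,0,0,0],[0,-30,0,0,0,0],[0,-65,0,0,0,0],[0,-100,0,0,0,0],[0,-135,0,0,0,0],[10,-160,-20,0,0,0],[30,-160,-55,0,0,0],[48,-160,-90,0,0,0],[66,-160,-125,0,-1,0],[84,-160,-160,0,-2,0],[102,-160,-195,0,-3,0],[120,-160,-230,0,-3.9,0],[138,-160,-262,0,-3.9,0],[155,-160,-295,0,-3.9,0],[171,-160,-322,0,-3.9,0]]]' 75; python3 - <<'E'
from h import *
print(go([412,-320,330],0))
E
```

```text
time: 22.03
ee_pos: [560.1, 17.0, 301.4]
tcp_rot: [-90.0, -0.0, -0.1]
ft_force: [1.0, 1.2, 0.4]
grip_width: 0.878
(array([-147.6,  -28.7, -337.2]), array([ 0.  , -0.07,  0.05]))
```

```bash
python3 -m handwheel '[[[-2,-2,-30,0,0,0],[-10,-5,-65,0,0,0],[-25,-8,-100,0,0,0],[-41,-10,-135,0,0,0],[-57,-15,-170,0,0,0],[-73,-20,-205,0,0,0],[-89,-25,-240,0,0,0],[-105,-29,-270,0,0,0],[-121,-29,-300,0,0,0],[-137,-29,-325,0,0,0],[-148,-29,-337,0,0,0],[-148,-29,-337,0,0,0],[-148,-29,-337,0,0,0],[-148,-29,-337,0,0,0]]]'; python3 - <<'E'
from h import *
import pickle
m=cams.camera_model("wrist"); cv2.imwrite("pics/w8.png",cams.get_image("wrist")[:,:,::-1]);s=observe();print(s["ee_pos"],s["tcp_rot"],s["joint_pos"].round(1)); pickle.dump(m,open("w8.pkl","wb"))
E
```

```text
time: 23.2
ee_pos: [412.5, -316.1, 329.7]
tcp_rot: [-90.0, -0.0, 0.1]
ft_force: [0.6, -0.3, -0.1]
grip_width: 0.878
[ 412.84990582 -315.81394248  329.61464578] [-8.99667949e+01 -2.03092380e-02  1.54505756e-01] [ -9.1  13.9  47.5 110.8 -11.8  60.3  43.6]
```

View pics/w8.png

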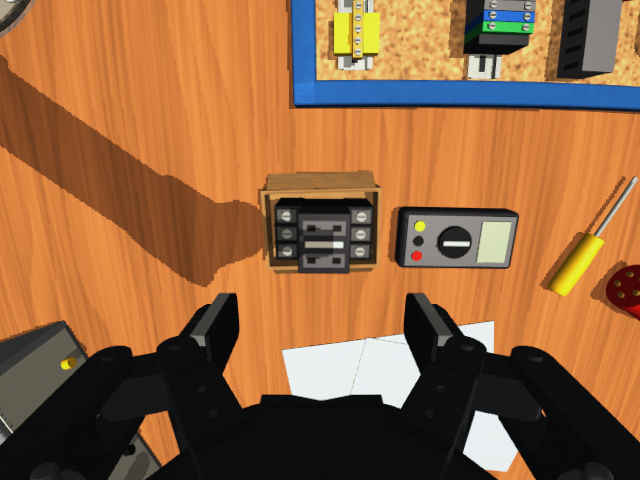

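```bash
python3 - <<'E'
from h import *
import pickle; m=pickle.load(open("w8.pkl","rb"))
for u,z in [((286,216),62),((287,252),62),((361,216),62),((362,251),62),((299,214),100),((349,213),100),((351,272),100),((301,273),100)]: print(pix(m,u,z).round(1))
print(go([410,-320,200],0))
im=cv2.imread("pics/w8.png"); cv2.imwrite("pics/w8c.png",cv2.resize(im[160:290,250:390],None,fx=4.5,fy=4.5,interpolation=cv2.INTER_CUBIC))
E
```

```text
[ 376.  -315.2   62. ]
[ 376.  -354.5   62. ]
[ 454.1 -315.1   62. ]
[ 456.5 -353.3   62. ]
[ 392.1 -305.3  100. ]
[ 438.2 -304.3  100. ]
[ 441.6 -362.5  100. ]
[ 393.  -363.6  100. ]
(array([ -2.9, 129.6,  -4.3]), array([-0.03,  0.15,  0.02]))
```

View pics/w8c.png

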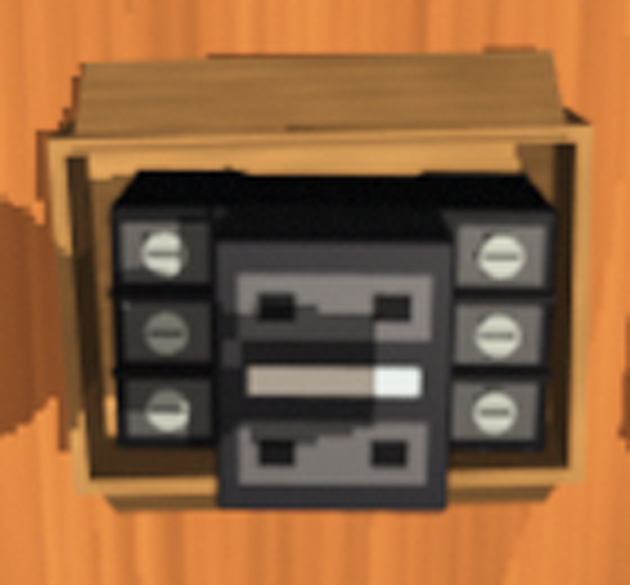

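```bash
python3 -m handwheel '[[[1,20,-5,0,0,0],[2,50,-10,0,0,0],[3,85,-14,0,-0.5,0],[3,115,-14,0,-0.5,0],[3,132,-14,0,-0.5,0],[3,140,-14,0,-0.5,0],[3,140,-14,0,-0.5,0],[3,140,-14,0,-0.5,0],[3,140,-14,0,-0.5,0]]]' 72; python3 - <<'E'
from h import *
s=observe(); print(s["ee_pos"],s["tcp_rot"]); print(go([415.5,-334,141.5],0.6))
E
```

```text
time: 24.0
ee_pos: [416.0, -331.2, 190.8]
tcp_rot: [-90.1, -0.1, 0.6]
ft_force: [0.7, -0.3, 0.2]
grip_width: 0.84
[ 415.96198476 -331.1757662   190.79443386] [-90.05746721  -0.11874363   0.58272559]
(array([-0.6, 49.3, -2.8]), array([ 0.06, -0.02,  0.12]))
```

```bash
python3 -m handwheel '[[[0,12,-1,0,0,0],[0,26,-2,0,0,0],[0,38,-2,0,0,0],[0,46,-2,0,0,0],[0,49,-2,0,0,0],[0,49,-2,0,0,0],[0,49,-2,0,0,0]]]'; python3 -m handwheel '[[[0,0,0,0,0,0],[0,0,0,0,0,0],[0,0,0,0,0,0],[0,0,0,0,0,0],[0,0,0,0,0,0],[0,0,0,0,0,0],[0,0,0,0,0,0]]]' 42 60; python3 - <<'E'
from h import *
import pickle
m=cams.camera_model("wrist"); cv2.imwrite("pics/w9.png",cams.get_image("wrist")[:,:,::-1]);s=observe();print(s["ee_pos"],s["tcp_rot"]); pickle.dump(m,open("w9.pkl","wb"))
E
```

```text
time: 24.58
ee_pos: [415.0, -333.1, 140.6]
tcp_rot: [-90.0, 0.0, 0.5]
ft_force: [0.5, 1.0, -1.2]
grip_width: 0.841
time: 25.17
ee_pos: [415.2, -333.4, 141.3]
tcp_rot: [-90.0, -0.1, 0.5]
ft_force: [-0.5, -0.3, 5.7]
grip_width: 0.576
[ 415.21843794 -333.33991974  141.29198998] [-9.00294403e+01 -6.58957889e-02  5.24180536e-01]
```

View pics/w9.png

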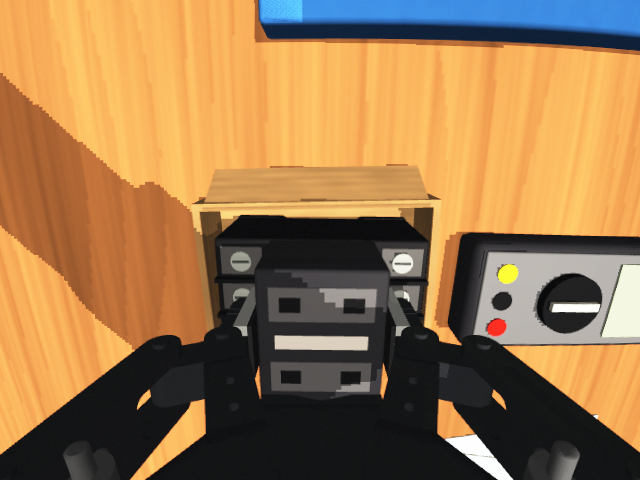

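```bash
python3 -m handwheel '[[[0,-3,0,0,0,0],[0,-8,0,0,0,0],[0,-18,0,0,0,0],[0,-35,0,0,0,0],[0,-60,0,0,0,0],[0,-90,0,0,0,0],[0,-120,0,0,0,0],[5,-145,10,0,0,0],[18,-158,32,0,0,0],[35,-160,65,0,0,0],[53,-160,100,0,0,0],[71,-160,135,0,0,0],[89,-160,170,0,0,0],[107,-160,205,0,0,0],[125,-160,240,0,0,0],[143,-160,275,0,0,0],[157,-160,302,0,0,0],[165,-160,316,0,0,0],[167,-160,321,0,0,0],[167,-160,321,0,0,0]]]'; python3 -m handwheel '[[[0,0,0,0,0,0],[0,0,0,0,0,0],[0,0,0,0,0,0]]]'; python3 - <<'E'
from h import *
print(go([579.4,-10.8,185],0.6))
E
```

```text
time: 26.88
ee_pos: [578.9, -9.0, 300.4]
tcp_rot: [-90.0, 0.0, 0.7]
ft_force: [0.1, -1.2, -5.6]
grip_width: 0.575
time: 27.13
ee_pos: [578.2, -12.5, 300.7]
tcp_rot: [-90.0, 0.0, 0.4]
ft_force: [-1.3, -0.6, -5.4]
grip_width: 0.581
(array([  1.2, 115.7,   1.7]), array([ 0.01, -0.25, -0.01]))
```

```bash
python3 -m handwheel '[[[1,15,0.5,0,0,0],[1,40,0.5,0,0,0],[1,65,0.5,0,0,0],[1,85,0.5,0,0,0],[1,100,0.5,0,0,0],[1,110,0.5,0,0,0],[1,115,0.5,0,0,0],[1,115,0.5,0,0,0],[1,115,0.5,0,0,0]]]'; python3 - <<'E'
from h import *
cv2.imwrite("pics/w10.png",cams.get_image("wrist")[:,:,::-1]);s=observe();print(s["ee_pos"],s["tcp_rot"]); print(go([579.6,-10.8,161],0.6))
E
```

```text
time: 27.88
ee_pos: [580.3, -10.4, 186.2]
tcp_rot: [-90.0, -0.1, 0.5]
ft_force: [0.0, -0.2, -5.2]
grip_width: 0.573
[580.60222977 -10.23791371 186.52319653] [-89.99409082  -0.10019455   0.5148593 ]
(array([-1.1, 25.5, -0.6]), array([-0.01, -0.09,  0.1 ]))
```

View pics/w10.png

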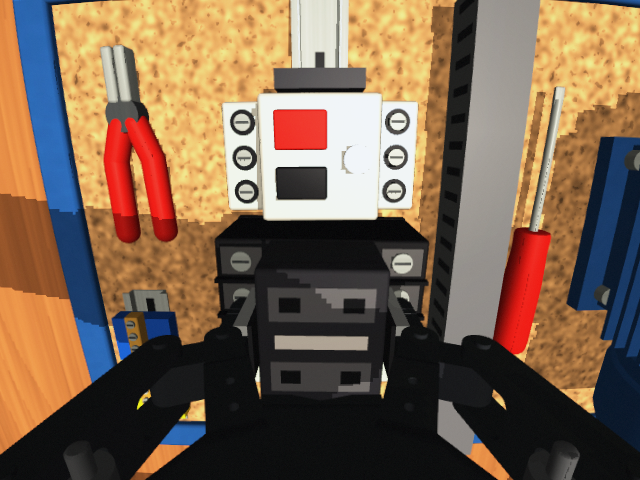

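```bash
python3 -m handwheel '[[[-0.5,6,-0.5,0,0,0],[-1,12,-0.5,0,0,0],[-1,17,-0.5,0,0,0],[-1,20,-0.5,0,0,0],[-1,22,-0.5,0,0,0],[-1,23.5,-0.5,0,0,0],[-1,24.5,-0.5,0,0,0],[-1,24.5,-0.5,0,0,0]]]';python3 -m handwheel '[[[0,0.5,0,0,0,0],[0,1,0,0,0,0],[0,1,0,0,0,0]]]'
```

```text
time: 28.6
ee_pos: [579.0, -10.4, 160.9]
tcp_rot: [-90.0, 0.0, 0.5]
ft_force: [-0.2, 0.3, -5.4]
grip_width: 0.575
time: 28.85
ee_pos: [579.1, -10.4, 160.4]
tcp_rot: [-90.0, -0.0, 0.5]
ft_force: [-1.0, -0.3, -0.9]
grip_width: 0.573
```

```bash
python3 -m handwheel '[[[0,0.5,0,0,0,0],[0,0.8,0,0,0,0],[0,0.8,0,0,0,0]]]';python3 -m handwheel '[[[0,0,0,0,0,0],[0,0,0,0,0,0],[0,0,0,0,0,0],[0,0,0,0,0,0],[0,0,0,0,0,0],[0,-12,0,0,0,0],[0,-35,0,0,0,0],[0,-70,0,0,0,0],[0,-105,0,0,0,0],[0,-130,0,0,0,0],[0,-140,0,0,0,0],[0,-140,0,0,0,0],[0,-140,0,0,0,0]]]' 72; python3 - <<'E'
from h import *
import pickle
m=cams.camera_model("wrist"); cv2.imwrite("pics/w11.png",cams.get_image("wrist")[:,:,::-1]);s=observe();print(s["ee_pos"],s["tcp_rot"]); pickle.dump(m,open("w11.pkl","wb"))
print(go([575.4,322.3,150],0.6))
im=cv2.imread("pics/w11.png"); cv2.imwrite("pics/w11c.png",cv2.resize(im[120:320,240:400],None,fx=3,fy=3,interpolation=cv2.INTER_CUBIC))
E
```

```text
time: 29.1
ee_pos: [579.1, -10.5, 160.3]
tcp_rot: [-90.0, -0.0, 0.5]
ft_force: [-4.3, -0.2, 7.5]
grip_width: 0.577
time: 30.18
ee_pos: [578.7, -10.2, 299.2]
tcp_rot: [-90.0, -0.0, 0.6]
ft_force: [-1.7, -0.0, -0.3]
grip_width: 0.843
[578.2309659  -10.08604352 298.12170931] [-89.99306425   0.09966476   0.55775907]
(array([  0.7, 148.2, 332.4]), array([-0.01, -0.04, -0.1 ]))
```

View pics/w11c.png

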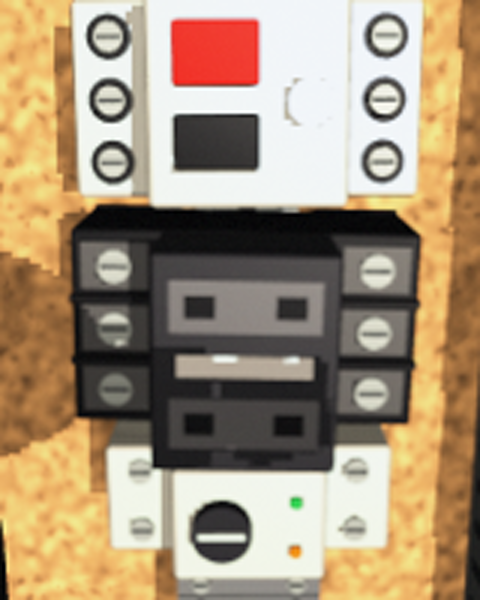

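```bash
python3 - <<'E'
from h import *
import pickle; m=pickle.load(open("w11.pkl","rb"))
for (u,v),z in [((150,250),119),((341,252),119),((155,467),119),((332,467),119),((114,267),80),((115,390),80),((377,270),80),((371,394),80)]: print(pix(m,(240+u/3-.3,120+v/3-.3),z).round(1))
E
```

```text
[554.4  19.  119. ]
[602.9  18.9 119. ]
[554.7 -40.2 119. ]
[602.6 -39.8 119. ]
[540.    7.2  80. ]
[539.3 -30.9  80. ]
[617.7   7.1  80. ]
[617.6 -31.4  80. ]
```

```bash
python3 -m handwheel '[[[0,0,15,0,0,0],[0,0,45,0,0,0],[0,0,80,0,0,0],[0,0,120,0,0,0],[0,0,160,0,0,0],[0,10,200,0,0,0],[0,20,240,0,0,0],[0,40,275,0,0,0],[0,65,305,0,0,0],[0,95,325,0,0,0],[0,125,332.5,0,0,0],[0,155,332.5,0,0,0],[0,180,332.5,0,0,0],[0,190,332.5,0,0,0],[0,190,332.5,0,0,0],[0,190,332.5,0,0,0],[0,190,332.5,0,0,0]]]' 64; python3 - <<'E'
from h import *
print(observe()["ee_pos"],go([575.6,322.3,82],0.6))
E
```

```text
time: 31.65
ee_pos: [576.7, 322.0, 110.5]
tcp_rot: [-90.0, -0.1, 0.5]
ft_force: [0.4, -0.9, 0.6]
grip_width: 0.749
[576.74913305 322.01330339 110.47206687] (array([-1.2, 28.5,  0.3]), array([-0.04, -0.1 ,  0.1 ]))
```

```bash
python3 -m handwheel '[[[-1,8,0,0,0,0],[-1,18,0,0,0,0],[-1,25,0,0,0,0],[-1,28,0,0,0,0],[-1,28,0,0,0,0],[-1,28,0,0,0,0]]]';python3 -m handwheel '[[[0,0,0,0,0,0],[0,0,0,0,0,0],[0,0,0,0,0,0],[0,0,0,0,0,0],[0,0,0,0,0,0],[0,0,0,0,0,0]]]' 38 25;  python3 - <<'E'
from h import *
s=observe(); print(s["ee_pos"],s["grip_width"]*85.4,go([579.7,-27.8,240],0.6))
E
```

```text
time: 32.15
ee_pos: [574.7, 322.0, 80.9]
tcp_rot: [-90.0, 0.0, 0.5]
ft_force: [0.2, -0.2, -0.0]
grip_width: 0.751
time: 32.65
ee_pos: [575.2, 322.2, 81.7]
tcp_rot: [-90.0, -0.0, 0.5]
ft_force: [-0.0, 0.4, 4.3]
grip_width: 0.512
[575.15110159 322.22565582  81.68063023] 43.72660686492402 (array([   1.4, -158.5, -350. ]), array([-0.03, -0.06,  0.04]))
```

```bash
python3 -m handwheel '[[[0,-4,0,0,0,0],[0,-15,0,0,0,0],[0,-45,0,0,0,0],[0,-85,0,0,0,0],[0,-125,0,0,0,0],[0,-165,-10,0,0,0],[0,-180,-40,0,0,0],[0,-180,-80,0,0,0],[0,-180,-120,0,0,0],[1,-180,-160,0,0,0],[1,-180,-200,0,0,0],[1,-180,-240,0,0,0],[1,-180,-280,0,0,0],[1,-180,-315,0,0,0],[1,-175,-340,0,0,0],[1,-165,-350,0,0,0],[1,-150,-350,0,0,0],[1,-138,-350,0,0,0],[1,-133,-350,0,0,0],[1,-133,-350,0,0,0]]]'; python3 -m handwheel '[[[0,0,0,0,0,0],[0,0,0,0,0,0],[0,0,0,0,0,0]]]';  python3 - <<'E'
from h import *
s=observe(); print(s["ee_pos"],s["ft_force"],go([579.7,-27.8,197],0.6))
E
```

```text
time: 34.32
ee_pos: [578.4, -27.0, 213.1]
tcp_rot: [-90.0, 0.1, 0.6]
ft_force: [-1.1, 0.0, -0.5]
grip_width: 0.51
time: 34.57
ee_pos: [579.6, -27.5, 214.9]
tcp_rot: [-90.0, -0.1, 0.6]
ft_force: [0.2, 0.1, 0.0]
grip_width: 0.512
[579.56938217 -27.51347121 214.90097895] [0.24402029 0.13598824 0.01490919] (array([ 0.1, 17.9, -0.3]), array([-0.01, -0.02,  0.07]))
```

```bash
python3 -m handwheel '[[[0,5,0,0,0,0],[0,10,0,0,0,0],[0,14,0,0,0,0],[0,16,0,0,0,0],[0,17,0,0,0,0],[0,17.5,0,0,0,0],[0,17.5,0,0,0,0]]]'; python3 -m handwheel '[[[0,0.5,0,0,0,0],[0,1,0,0,0,0],[0,1,0,0,0,0]]]'
```

```text
time: 35.15
ee_pos: [579.1, -28.0, 196.7]
tcp_rot: [-90.0, -0.0, 0.5]
ft_force: [0.4, -0.1, -0.7]
grip_width: 0.51
time: 35.4
ee_pos: [579.3, -28.0, 196.6]
tcp_rot: [-90.0, -0.0, 0.5]
ft_force: [-2.4, 0.7, 8.1]
grip_width: 0.514
```

```bash
python3 -m handwheel '[[[0,0,0,0,0,0],[0,0,0,0,0,0],[0,0,0,0,0,0],[0,0,0,0,0,0],[0,-10,0,0,0,0],[0,-30,0,0,0,0],[0,-60,0,0,0,0],[0,-75,15,0,0,0],[0,-75,50,0,0,0],[0,-75,90,0,0,0],[0,-75,130,0,0,0],[0,-75,170,0,0,0],[0,-75,210,0,0,0],[0,-75,250,0,0,0],[0,-75,290,0,0,0],[0,-70,330,0,0,0],[0,-50,365,0,0,0],[0,-25,390,0,0,0],[0,10,396.5,0,0,0],[0,35,396.5,0,0,0]]]' 64; python3 -m handwheel '[[[0,20,0,0,0,0],[0,35,0,0,0,0],[0,40,0,0,0,0],[0,40,0,0,0,0],[0,40,0,0,0,0]]]';  python3 - <<'E'
from h import *
print(observe()["ee_pos"],go([575.3,368.4,89],0.6))
E
```

```text
time: 37.07
ee_pos: [573.6, 372.8, 158.6]
tcp_rot: [-89.9, 0.1, 0.9]
ft_force: [-0.7, -0.5, -0.4]
grip_width: 0.75
time: 37.48
ee_pos: [576.1, 368.7, 121.9]
tcp_rot: [-90.0, -0.1, 0.5]
ft_force: [-0.1, -0.4, -0.4]
grip_width: 0.746
[576.14305119 368.65188143 121.89878531] (array([-0.9, 32.9, -0.3]), array([-0.04, -0.08,  0.08]))
```

```bash
python3 -m handwheel '[[[-0.5,10,0,0,0,0],[-0.5,20,0,0,0,0],[-0.5,28,0,0,0,0],[-0.5,32,0,0,0,0],[-0.5,32,0,0,0,0],[-0.5,32,0,0,0,0]]]';python3 -m handwheel '[[[0,0,0,0,0,0],[0,0,0,0,0,0],[0,0,0,0,0,0],[0,0,0,0,0,0],[0,0,0,0,0,0],[0,0,0,0,0,0]]]' 38 25;  python3 - <<'E'
from h import *
s=observe(); print(s["ee_pos"],s["grip_width"]*85.4,go([579.6,4.3,204.5],0.6))
E
```

```text
time: 37.98
ee_pos: [574.8, 368.4, 88.3]
tcp_rot: [-90.0, 0.0, 0.5]
ft_force: [0.4, 0.2, -0.3]
grip_width: 0.748
time: 38.48
ee_pos: [575.2, 368.7, 89.2]
tcp_rot: [-90.0, -0.0, 0.5]
ft_force: [-1.4, -0.5, 3.6]
grip_width: 0.511
[575.18519105 368.73241861  89.16953273] 43.61323454239403 (array([   1.1, -115.5, -364.4]), array([-0.03, -0.06,  0.04]))
```

```bash
python3 -m handwheel '[[[0,-4,0,0,0,0],[0,-15,0,0,0,0],[0,-45,0,0,0,0],[0,-85,0,0,0,0],[0,-125,0,0,0,0],[0,-165,-10,0,0,0],[0,-190,-40,0,0,0],[0,-195,-80,0,0,0],[0,-195,-120,0,0,0],[1,-195,-160,0,0,0],[1,-195,-200,0,0,0],[1,-195,-240,0,0,0],[1,-195,-280,0,0,0],[1,-195,-320,0,0,0],[1,-190,-350,0,0,0],[1,-175,-364.5,0,0,0],[1,-155,-364.5,0,0,0],[1,-140,-364.5,0,0,0],[1,-133,-364.5,0,0,0],[1,-133,-364.5,0,0,0]]]'; python3 -m handwheel '[[[0,0,0,0,0,0],[0,0,0,0,0,0],[0,0,0,0,0,0]]]';  python3 - <<'E'
from h import *
s=observe(); print(s["ee_pos"],s["ft_force"],go([579.6,4.3,204.2],0.6))
E
```

```text
time: 40.15
ee_pos: [578.4, 4.2, 220.7]
tcp_rot: [-90.0, 0.2, 0.5]
ft_force: [1.2, 0.2, -0.8]
grip_width: 0.513
time: 40.4
ee_pos: [579.9, 4.3, 222.8]
tcp_rot: [-90.0, -0.1, 0.6]
ft_force: [-0.4, -0.2, -1.3]
grip_width: 0.512
[579.89845407   4.31294369 222.78197195] [-0.35611338 -0.23384837 -1.2742517 ] (array([-0.3, 18.6, -0. ]), array([-0.02, -0.04,  0.1 ]))
```

```bash
python3 -m handwheel '[[[0,5,0,0,0,0],[0,10,0,0,0,0],[0,14,0,0,0,0],[0,16,0,0,0,0],[0,17,0,0,0,0],[0,17.5,0,0,0,0],[0,17.5,0,0,0,0]]]'; python3 -m handwheel '[[[0,0.5,0,0,0,0],[0,1,0,0,0,0],[0,1,0,0,0,0]]]'
```

```text
time: 40.98
ee_pos: [579.3, 4.1, 204.2]
tcp_rot: [-90.0, 0.0, 0.5]
ft_force: [-0.8, 0.7, -0.3]
grip_width: 0.514
time: 41.23
ee_pos: [579.5, 4.0, 204.1]
tcp_rot: [-90.0, -0.0, 0.5]
ft_force: [-2.5, 0.7, 8.1]
grip_width: 0.513
```

```bash
python3 -m handwheel '[[[0,0,0,0,0,0],[0,0,0,0,0,0],[0,0,0,0,0,0],[0,0,0,0,0,0],[0,0,0,0,0,0],[0,-10,0,0,0,0],[0,-30,0,0,0,0],[0,-60,0,0,0,0],[-5,-95,0,0,0,0],[-15,-130,-1,0,0,0],[-28,-160,-2,0,0,0],[-36,-185,-3,0,0.5,0],[-39.5,-195.5,-3,0,0.5,0],[-39.5,-195.5,-3,0,0.5,0],[-39.5,-195.5,-3,0,0.5,0],[-39.5,-195.5,-3,0,0.5,0],[-39.5,-195.5,-3,0,0.5,0]]]' 64; python3 - <<'E'
from h import *
import pickle
m=cams.camera_model("wrist"); im=cams.get_image("wrist")[:,:,::-1].copy(); cv2.imwrite("pics/w12.png",im); s=observe(); print(s["ee_pos"],s["tcp_rot"],s["ft_force"]); 
m0=pickle.load(open("w1.pkl","rb")); a=cv2.imread("pics/w1.png")
# warp new picture by the expected shift of each feature and match templates from the first picture
for n,(x0,y0,x1,y1),P in [("timer",(338,210,392,237),[579,4.5,175]),("aux",(338,238,382,250),[579,-24,155]),("contactor",(310,188,338,243),[540,-11,83]),("pliers",(236,100,276,210),[460,120,25])]:
    d=proj(m,P)[0]-proj(m0,P)[0]; r=cv2.matchTemplate(im,a[y0:y1,x0:x1],cv2.TM_CCOEFF_NORMED)
    sub=r[y0-15:y0+16,x0-15:x0+16]; _,v,_,p=cv2.minMaxLoc(sub); print(n,round(v,3),"shift px",p[0]-15,p[1]-15,"expected",d.round(1))
t=cams.get_image("top"); cv2.imwrite("pics/top1.png",t[:,:,::-1]); print([(k,[(np.round(q["location"],0).tolist(),round(q["p"],2)) for q in cams.recognise("top",k)][:3]) for k in("old_c","new_c","pliers_c","meter_c")])
E
```

```text
time: 42.65
ee_pos: [539.5, 1.1, 397.0]
tcp_rot: [-90.1, 0.2, 0.1]
ft_force: [-0.6, -0.3, 0.7]
grip_width: 0.748
[539.57407519   0.9624553  397.14036541] [-9.00719662e+01  1.52862782e-01  4.55839727e-02] [0.11516341 0.6389413  0.01707665]
timer 0.983 shift px 2 1 expected [1.4 0.4]
aux 0.96 shift px 1 1 expected [1.3 0.5]
contactor 0.731 shift px 0 -1 expected [1.  0.1]
pliers 0.977 shift px 1 0 expected [ 0.6 -0.7]
[('old_c', [([235.0, 256.0], 0.84)]), ('new_c', []), ('pliers_c', [([327.0, 244.0], 0.62)]), ('meter_c', [([463.0, 201.0], 0.84)])]
```

```bash
python3 -c "
from station import env
print(env.sign_off())"
```

```text
the job is handed in; nothing more can be done
None
```

The swap is done and handed in at about 43 s of robot time. Both blocks went onto the mat, and the failed contactor stands in the grey returns tray. The new contactor is seated on the rail with the timer back on the +y side and the auxiliary block on the −y side. Everything was lowered to contact before release.

Last checks:
- **New contactor:** measured from the wrist picture, its centre came out at about (579, −11) mm, where the failed one had been. Contact while lowering came at the same tool height as when I gripped the old one, so it is fully down on the rail.
- **Blocks:** the final wrist picture matched the first one to within about 1 pixel (roughly 1 mm) for both, with match scores of 0.98 (timer) and 0.96 (auxiliary).
- **Pliers:** they matched to about 1 pixel, so they did not move.
- **Multimeter:** I checked it only with the recogniser, which put it within 3 pixels of its first position in the top camera. The arm never came near it.
- **Failed contactor:** the recogniser found it at the tray in the last top picture.

Two checks were weaker:
- **Contactor template match:** it scored only 0.73, as expected when a clean terminal end replaces a scorched one.
- **New contactor in the last top picture:** the recogniser did not find it there, though the wrist picture before the blocks went back clearly showed it seated.

I had used all 16 picture views by then, so the final pictures were checked numerically and not by eye.

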